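Couple the ring arm to the ball stand

ROBOT

A 6-joint arm with a two-finger parallel gripper is mounted at the origin on the work surface. World frame = base frame: x ahead of the robot, y to its left, z up, the work surface at z = 0. Lengths are in m, angles in rad, forces in N, time in s.
With the tool pointing down it reaches from about 0.25 to 0.775 m from the base axis. Payload 4 kg.
Tool frame: the origin (TCP) lies at the very end of the fingers, on their centre line; the grasp point (between the pads) lies 19 mm behind it; z points along the fingers, y is the line along which they close (so a half turn about z gives the same grasp; the last joint's range is limited). The gripper opens to 94 mm and grips with 3 to 60 N. Pads are 16 mm wide; open, the fingers measure 119 mm over their backs; the gripper's body (75 mm by 177 mm) begins 78 mm behind the grasp point.
Start: joints at [1.027, 0.087, 1.371, -0, 1.684, -0.103], TCP at [0.235, 0.497, 0.206] pointing down, gripper open.
Joint ranges: [-3.1, 3.1], [-0.76, 2.03], [0.27, 2.55], [-1.08, 4.22], [0.17, 2.65], [-2.57, 2.57]. Speed limits (rad/s): [2.79, 2.79, 3.14, 3.14, 3.14, 3.14].

INTERFACE

Orientations are given as [roll, pitch, yaw] about the fixed x, y, z axes, in that order (R = Rz(yaw) Ry(pitch) Rx(roll)).
In Python, from bench import robot gives the robot as it stands. The module is installed in compiled form; this text tells all that it offers.
- The arm moves only by the tool move_arm, never from a script. Its argument "deltas" is one flat list of numbers, 7 for each row, row after row: the turn, a rotation vector about the tool's x, y, z in rad, then the shift along the tool's x, y, z in cm, then the closure, from -1 (fully open) to 1 (shut). A call has 1 to 8 rows; each row is the pose to reach, as a shift and turn from the pose commanded when the call began, along the tool's axes at that moment; what a row does not reach only later rows make up. A row lasts 1/10 s, in which the tool goes at most 50 mm and 8.59 degrees, less where a joint would pass 70% of its speed; a pose out of reach is approached as far as the arm can. A call with a gripper value outside its range is refused whole. The fingers move at their own pace and stop on an object; the grip force is fixed at half the most. Time passes only in rows, so rows that repeat a pose let the fingers close. It gives the time, the measured TCP pose, the force, the opening and the grip force at its end, in the units of the state.
- robot.get_obs(): the state, without advancing time (a new reading comes with each control period).
- robot.snapshot(name): name is "side" or "top"; returns a dict with "image" (400x640x3 uint8, red, green, blue), "depth" (400x640 float32, m along the optical axis (not along the pixel's ray), 0 where there is no reading), "fov_y" (degrees; the focal length in pixels is half the picture's height over the tangent of half this angle, whatever the lens; pixels are square), "cx", "cy" (the principal point, pixels), "origin" and "orientation" of the camera in the world. Camera axes: x right, y up, looking along -z (the intrinsics and any distortion apply to the point x, -y, -z); pixel columns grow to the right and rows downward; lengths in m; the calibration is good to about 2 mm. A picture is of the moment at which its call begins.
- robot.close_job(): hands the job in; it is judged then, once.
The state is a dict: "time": time; "joint_positions": joint angles; "qvel": joint speeds; "joint_torque": joint torques, N m; "tool_pos": TCP position; "ee_rot": TCP orientation; "wrist_force": force on the tool from outside, world axes, zero at the start; "wrist_torque": the same for the moment, N m; "width": finger opening in m; "finger_force": force on a finger pad.
Only numpy, scipy, OpenCV 4.12 (cv2) and the standard library are available. Lean on these libraries where they do the work, as an engineer would, in place of code of your own. Each camera call takes 0.05 s, during which the arm holds its last target. There are 200 camera calls.

TASK

Couple the ring arm to the ball on the stand: with the latch lever still up, lower the arm's socket over the ball, straight along the seat plate, and let go only once you feel it resting level on the plate, neither dropping nor ramming it. Then press the latch lever all the way down and leave the arm coupled; do not disturb the jar, beaker and wash bottle.

Things in the scene. Friction and masses are not known exactly. Their poses are not given: they have to be found in the camera images.
- socket (a point): Centre of the ring arm's socket mouth, on the flat underside of its head. Axes of the arm: x from the head along the bar to the ring, z up. Head 56 x 56 mm around this point, 48 mm tall, with a blind round socket bored up from below, 28.5 mm across, 36 mm deep. The arm starts standing level on the counter.
- ringarm: Ring arm, loose, 0.35 to 0.6 kg, bare aluminium; origin and axes as point socket. A bar 28 mm wide, 16 to 44 mm above the underside, runs from the head (x = 28 mm) to x = 133 mm. Under it a tail foot (x = 94 to 110 mm) reaches down level with the head's underside. A steel wire ring, 73 mm outside, ends it at x = 128 to 202 mm, 30 mm up.
- grip (a point): The place to take the ring arm: centre of its bar, at x = 70 mm, y = 0, 30 mm above the arm's underside, between head and tail foot; axes of the arm. The bar is 28 mm wide along y, with free space beside it. The centre of mass lies about 25 mm from here towards the head.
- latch (a joint): Latch lever on the head, rad: 0 = fully down (flat), 0.7 = upper stop; starts at 0.45 to 0.65. Hinge along the arm's y at x = 20 mm, 54 mm above the underside. Steel, 20 x 6 x 58 mm, it reaches from the hinge over the head towards -x. It stays where left; 4 N at its middle moves it, to a firm stop at 0 (upper face then 57 mm above the underside). It moves freely also when the arm is not home.
- latch_tip (a point): Upper edge of the latch lever's free end, 54 mm from its hinge; presses are best near the head's middle (x = -10 to 0 mm of the arm) or here, straight down.
- mount (a point): Point on the counter straight below the stand's ball. x runs along foot and seat plate, z up. The level seat plate (x = -32 to 112 mm, y = -20 to 20 mm, 8 mm thick) has its top 90 to 150 mm above the counter, different each time and not reported: find it by touch or sight. Ball 26 mm in diameter on a 14 mm neck, its top 33 mm above the plate's top.
- stand: Stand, fixed; origin and axes as point mount. Dark steel foot 200 x 110 x 14 mm (x = -60 to 140 mm), sleeve and post carrying a bare steel seat plate with the ball. When the arm is home, its underside (head rim and tail foot) rests on the seat plate, the ball inside the socket, the arm's x along the plate's x.
- jar: Bystander: amber jar, 54 mm wide, 65 mm tall; origin under its centre.
- beaker: Bystander: glass beaker, 66 mm wide, 60 mm tall; origin under its centre.
- wash_bottle: Bystander: white wash bottle, 60 mm wide, 150 mm tall; origin under its centre.

How it is judged:
By the outcome, as a careful person would: the job done as asked, in the order asked, and still so for the second after the job is handed in, with the robot touching nothing.
It also fails if it takes over 61 s, if anything falls off the work surface, if the arm or the gripper's body presses on something with over 40 N, if the wrist force passes 120 N, or if a joint passes its speed limit or range.

## Working session

There is one attempt and no reset: what is moved stays moved. The work goes in short steps, Python scripts to look and compute and a tool call to move; the robot and the scene stay as the last step left them, time stands still between calls to the robot, and variables do not carry over. Pictures are saved under pics/ and viewed, at most 10 in all, crops included, and the job is handed in when it is done.

Besides the shell and the picture viewer there is one more tool, called after "Emit:" as name(argument=value, ...), one argument or row to a line, values as JSON. move_arm: Moves the arm, as the interface text tells. Its arguments: {"type":"object","properties":{"deltas":{"type":"array","items":{"type":"number"}}},"required":["deltas"]}

```bash
mkdir -p pics; cat > h.py <<'E'
import numpy as np, cv2
from scipy.spatial.transform import Rotation as R
from bench import robot
def snap(n,f=None):
    s=robot.snapshot(n)
    if f: cv2.imwrite(f'pics/{f}.png',s['image'][:,:,::-1])
    return s
def cloud(s):
    h,w=s['depth'].shape; f=h/2/np.tan(np.radians(s['fov_y'])/2)
    v,u=np.mgrid[:h,:w]; d=s['depth']
    p=np.stack([(u-s['cx'])/f*d,-(v-s['cy'])/f*d,-d],-1)
    o=np.array(s['orientation']); M=R.from_euler('xyz',o).as_matrix() if o.size==3 else o.reshape(3,3)
    return p@M.T+np.array(s['origin'])
E
python3 - <<'E'
from h import *
for n in('top','side'):
    s=snap(n,n+'1'); print({k:v for k,v in s.items() if k not in('image','depth')})
    np.savez('pics/'+n+'1',**s)
    P=cloud(s); print(P[200,320],P[350,320],P[350,100],(s['depth']==0).mean())
print(robot.get_obs())
E
```

```text
{'fov_y': 50.177121704448396, 'cx': 322.80507232737193, 'cy': 195.93378769087784, 'origin': array([0.51180269, 0.12000588, 1.2990862 ]), 'orientation': array([ 0.06509307,  0.00322415, -1.5516059 ])}
[ 0.58388226  0.13413513 -0.00116814] [0.13708013 0.12534076 0.00170198] [0.2971314  0.48553545 0.58110219] 0.0039609375
{'fov_y': 51.81411605084664, 'cx': 320.28346989784643, 'cy': 198.81682568548845, 'origin': array([ 0.15581861, -0.36933901,  0.71616433]), 'orientation': array([ 0.80571974,  0.00302106, -0.72184814])}
[0.64215778 0.18743853 0.00225842] [ 0.38366285 -0.10648971  0.00306848] [0.08471767 0.15835156 0.00171001] 0.00394140625
{'time': 0.1, 'joint_positions': array([ 1.02690212e+00,  8.78911993e-02,  1.37206031e+00, -1.56124124e-05,
        1.68360305e+00, -1.03080575e-01]), 'qvel': array([ 0.00046075, -0.00110577, -0.00453114,  0.00061698,  0.00120466,
       -0.00130809]), 'joint_torque': array([ 2.52389778e-03, -3.41251445e+01, -3.03301370e+01,  7.20509654e-02,
        3.04312678e-02, -8.04670344e-05]), 'tool_pos': array([0.23442047, 0.49700867, 0.20443742]), 'ee_rot': array([-3.13963957e+00, -1.86441462e-04,  2.70077709e+00]), 'wrist_force': array([ 0.12582796,  0.07191258, -0.80030266]), 'wrist_torque': array([ 0.02795026, -0.01059698, -0.01558022]), 'finger_force': 0.0, 'width': 0.0943674862051837}
```

View pics/top1.png

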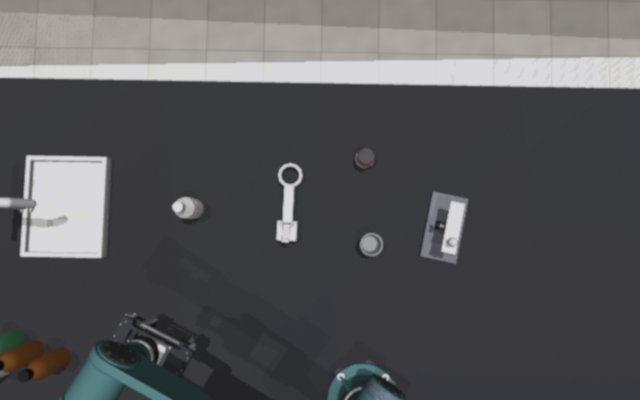

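View pics/side1.png

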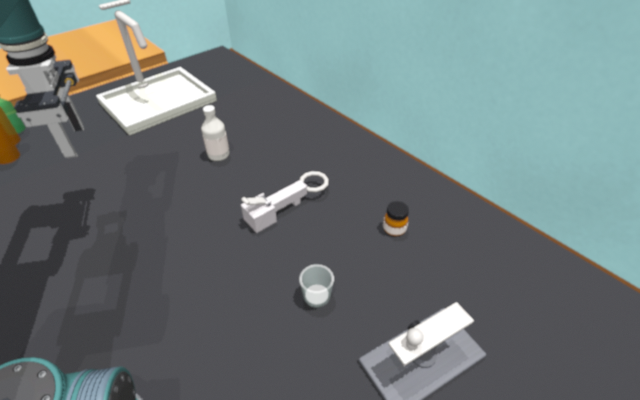

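The top view shows the ring arm (head about (287,232), ring (290,175)), and the stand (plate about (453,227), ball (451,242)). The jar is at (365,158), the beaker at (371,245) and the wash bottle at (187,208). The side view agrees. Next I measure from depth.

```bash
cat > m.py <<'E'
from h import *
def rect(p): 
    (c,sz,a)=cv2.minAreaRect((p[:,:2]*1000).astype(np.float32)); return np.round(c,1),np.round(sz,1),round(a,1)
for n in('top','side'):
    s=dict(np.load(f'pics/{n}1.npz')); P=cloud(s); I=s['image'].astype(int)
    X,Y,Z=P[...,0],P[...,1],P[...,2]
    print(n,'counter z',np.median(Z[(abs(X-.45)<.05)&(abs(Y-.0)<.05)]))
    bright=I.min(-1)>110
    if n=='top': bx={'arm':(270,310,155,250),'plate':(415,475,185,270),'beaker':(355,390,228,262),'jar':(352,380,142,175),'bottle':(168,208,192,225)}
    else: bx={'arm':(235,335,165,235),'plate':(380,480,300,365),'beaker':(295,340,260,310),'jar':(380,412,198,240),'bottle':(198,232,100,163)}
    for k,(a,b,c,d) in bx.items():
        m=np.zeros(Z.shape,bool); m[c:d,a:b]=1; m&=Z>.012
        q=P[m]; print(k,m.sum(),'z',np.round(np.percentile(q[:,2],[2,25,50,75,98]),4),rect(q))
    a,b,c,d=bx['plate'];m=np.zeros(Z.shape,bool); m[c:d,a:b]=1; m&=bright&(Z>.07)
    z=Z[m]; h=np.histogram(z,np.arange(.08,.2,.004)); print('plate hist',[(round(e,3),int(v)) for v,e in zip(*h) if v])
    zt=np.median(z); print('plate top',zt,rect(P[m&(abs(Z-zt)<.005)]),'ball',P[m&(Z>zt+.02)].mean(0) , (m&(Z>zt+.02)).sum())
    a,b,c,d=bx['arm'];m=np.zeros(Z.shape,bool); m[c:d,a:b]=1;
    h=np.histogram(Z[m],np.arange(.01,.11,.005)); print('arm hist',[(round(e,3),int(v)) for v,e in zip(*h) if v])
    bar=m&(Z>.036)&(Z<.056); print('arm44-48',rect(P[bar]))
    ring=m&(Z>.02)&(Z<.037)&bright; print('ring',rect(P[ring]),ring.sum())
    lev=m&(Z>.058); print('lever',rect(P[lev]),Z[lev].max())
E
python3 m.py
```

```text
top counter z 0.0016180267652732283
arm 951 z [0.0274 0.0396 0.0445 0.0488 0.0825] (array([573.8, 229.8]), array([217.3, 146.7]), 25.0)
plate 2054 z [0.0122 0.0143 0.0175 0.1004 0.1314] (array([538.4, -92.3]), array([407. , 199.5]), 79.2)
beaker 215 z [0.0145 0.0343 0.0546 0.0592 0.0661] (array([488.2,  30.2]), array([174.3,  64. ]), 55.1)
jar 294 z [0.0165 0.0551 0.0635 0.0657 1.2991] (array([617.7,  44.8]), array([ 53.7, 254.3]), 66.5)
bottle 512 z [0.0203 0.0785 0.1002 0.1174 0.1519] (array([547. , 330.5]), array([422.8,  58.5]), 88.4)
plate hist [(np.float64(0.092), 18), (np.float64(0.096), 220), (np.float64(0.1), 378), (np.float64(0.104), 74), (np.float64(0.108), 6), (np.float64(0.116), 1), (np.float64(0.12), 6), (np.float64(0.124), 15), (np.float64(0.128), 30), (np.float64(0.132), 18), (np.float64(0.136), 1)]
plate top 0.10136218968995281 (array([ 510.4, -238.3]), array([ 41.9, 144. ]), 79.3) ball [ 0.47576217 -0.19221332  0.25464773] 75
arm hist [(np.float64(0.01), 3), (np.float64(0.015), 6), (np.float64(0.02), 4), (np.float64(0.025), 31), (np.float64(0.03), 118), (np.float64(
[... 1337 characters left out ...]
08. , -238.3]), array([ 41.1, 144.9]), 78.8) ball [ 0.44018957 -0.24363343  0.17932302] 244
arm hist [(np.float64(0.01), 54), (np.float64(0.015), 68), (np.float64(0.02), 99), (np.float64(0.025), 101), (np.float64(0.03), 181), (np.float64(0.035), 206), (np.float64(0.04), 146), (np.float64(0.045), 458), (np.float64(0.05), 138), (np.float64(0.055), 24), (np.float64(0.06), 53), (np.float64(0.065), 33), (np.float64(0.07), 28), (np.float64(0.075), 32), (np.float64(0.08), 12), (np.float64(0.085), 21)]
arm44-48 (array([575.6, 227.8]), array([ 68.7, 227.8]), 88.0)
ring (array([576. , 224.6]), array([ 71.6, 229.1]), 89.8) 492
lever (array([317.1, -48.6]), array([715.2,  62.9]), 58.3) 0.716164325884919
```

```bash
cat > m2.py <<'E'
from h import *
from scipy.optimize import least_squares as ls
def rect(p): 
    (c,sz,a)=cv2.minAreaRect((p[:,:2]*1000).astype(np.float32)); return np.round(c,1),np.round(sz,1),round(a,1)
for n in('top','side'):
    s=dict(np.load(f'pics/{n}1.npz')); P=cloud(s); X,Y,Z=np.moveaxis(P,-1,0); ok=s['depth']>.1
    br=s['image'].min(-1)>110
    m=ok&(np.hypot(X-.47,Y+.231)<.02)&(Z>.112)
    f=ls(lambda c:np.linalg.norm(P[m]-c,axis=1)-.013,[.47,-.231,.12],loss='soft_l1',f_scale=.002); print(n,'ball',f.x.round(4),m.sum())
    pl=ok&(np.hypot(X-.509,Y+.238)<.09)&(abs(Z-.1015)<.006)&br; print(' plate',rect(P[pl]),np.median(Z[pl]))
    A=ok&(X>.44)&(X<.7)&(abs(Y-.228)<.06)&(Z>.012)&(Z<.1)
    bar=A&(abs(Z-.045)<.006)&(X>.545)&(X<.60); q=P[bar][:,:2]
    v=cv2.fitLine((q*1000).astype(np.float32),cv2.DIST_HUBER,0,.1,.01).ravel(); print(' bar',v.round(3),np.degrees(np.arctan2(v[1],v[0])),rect(P[bar]))
    rg=A&(abs(Z-.031)<.007)&(X>.6)&br
    f=ls(lambda c:np.hypot(X[rg]-c[0],Y[rg]-c[1])-.0335,[.65,.225],loss='soft_l1',f_scale=.003); print(' ring',f.x.round(4),rect(P[rg]))
    hd=A&(abs(Z-.049)<.006)&(X<.54); print(' head',rect(P[hd]),P[hd].mean(0).round(4))
    for d in(1,): 
        lev=A&(Z>.058); q=P[lev]; print(' lever',rect(q),q[:,2].max(), np.polyfit(q[:,0],q[:,2],1), lev.sum())
    bt=[ok&(np.hypot(X-a,Y-b)<.05)&(Z>.02) for a,b in((.488,.03),(.6177,.045),(.547,.33))]
    for c,(a,b,k,r) in {'bk':(.49,.05,.05,.05)}.items(): pass
    for nm,(a,b) in {'beaker':(371,245),'jar':(365,158),'bottle':(187,208)}.items():
        if n=='top': print(nm,P[b,a].round(3))
E
python3 m2.py
```

```text
top ball [ 0.471  -0.2314  0.1211] 71
 plate (array([ 510.4, -238.3]), array([ 41.9, 144. ]), 79.3) 0.10101292495222647
 bar [ 9.99000e-01 -4.90000e-02  5.71808e+02  2.29343e+02] -2.8043613 (array([573.6, 229.2]), array([53.2, 27. ]), 1.5)
 ring [0.6562 0.2261] (array([649.9, 228.1]), array([69.8, 84.8]), 72.4)
 head (array([501.3, 231.2]), array([56.1, 75.1]), 88.1) [0.4979 0.2311 0.0474]
 lever (array([488.6, 228.4]), array([55.7, 35. ]), 6.2) 0.08846909888903176 [-0.4636293   0.29552518] 137
beaker [ 0.451 -0.022  0.006]
jar [0.705 0.005 0.068]
bottle [0.548 0.502 0.114]
side ball [ 0.4692 -0.2304  0.1232] 237
 plate (array([ 508. , -238.3]), array([ 41.1, 144.9]), 78.8) 0.1031767217489723
 bar [ 9.92000e-01 -1.23000e-01  5.72505e+02  2.26064e+02] -7.0671453 (array([572.6, 227.9]), array([30.2, 54.5]), 88.6)
 ring [0.6516 0.2249] (array([652.2, 223. ]), array([81.2, 68. ]), 50.4)
 head (array([500.8, 230.3]), array([57.8, 78.8]), 88.7) [0.4915 0.2234 0.0487]
 lever (array([487.4, 230.9]), array([37.7, 59.5]), 87.8) 0.08759945588506879 [-0.46112182  0.29559095] 193
```

```bash
cat > d.py <<'E'
import sys,numpy as np
from scipy.spatial.transform import Rotation as R
# x0 y0 z0 yaw0(deg) x1 y1 z1 yaw1
a=np.array(sys.argv[1:],float); r=R.from_euler('xyz',[np.pi,0,np.radians(a[3])])
print('turn z',-np.radians(a[7]-a[3]).round(4),'shift',(r.inv().apply(a[4:7]-a[:3])*100).round(2))
E
python3 d.py .235 .497 .206 154.74 .5525 .2295 .11 178.2
```

```text
turn z -0.4095 shift [-40.13 -10.64   9.6 ]
```

Emit:
move_arm(
  deltas=[0,0,-0.05,-4,-1,0,-1,0,0,-0.1,-8,-2,0,-1,0,0,-0.15,-12,-3,0,-1,0,0,-0.2,-16,-4,0,-1,0,0,-0.25,-20,-5,0,-1,0,0,-0.3,-24,-6,0,-1,0,0,-0.35,-28,-7,0,-1,0,0,-0.41,-32,-8.5,0,-1],
)

```text
time: 0.9
tool_pos: [0.4887, 0.2829, 0.2047]
ee_rot: [-3.141, -0.001, 3.113]
wrist_force: [0.4, 0.4, 0.4]
width: 0.094
finger_force: 0.0
```

```bash
python3 - <<'E'
import numpy as np
from scipy.spatial.transform import Rotation as R
r=R.from_euler('xyz',[np.pi,0,np.radians(154.74)]); p=np.array([.235,.497,.206])+r.apply([-.32,-.085,0]); print(p)
r=R.from_euler('xyz',[np.pi,0,np.radians(178.23)]); print(r.inv().apply(np.array([.5525,.2295,.11])-p)*100)
from bench import robot;o=robot.get_obs();print(o['tool_pos'],o['ee_rot'])
E
```

```text
[0.48813006 0.28357513 0.206     ]
[-6.60094704 -5.20611111  9.6       ]
[0.48874977 0.28287744 0.20473412] [-3.14142028e+00 -1.00113096e-03  3.11339926e+00]
```

Emit:
move_arm(
  deltas=[0,0,0,-2.2,-1.7,2,-1,0,0,0,-4.4,-3.5,5,-1,0,0,0,-6.6,-5.2,8,-1,0,0,0,-6.6,-5.2,9.6,-1,0,0,0,-6.6,-5.2,9.6,-1],
)

```text
time: 1.4
tool_pos: [0.5502, 0.2285, 0.1049]
ee_rot: [-3.139, -0.008, 3.109]
wrist_force: [0.3, -0.4, -0.3]
width: 0.0941
finger_force: 0.0
```

```bash
python3 - <<'E'
from h import *
s=snap('side'); im=s['image'][110:260,180:380]; cv2.imwrite('pics/s2.png',cv2.resize(im[:,:,::-1],None,fx=3,fy=3))
print(robot.get_obs()['tool_pos'])
E
```

```text
[0.5510399  0.22943911 0.10740524]
```

View pics/s2.png

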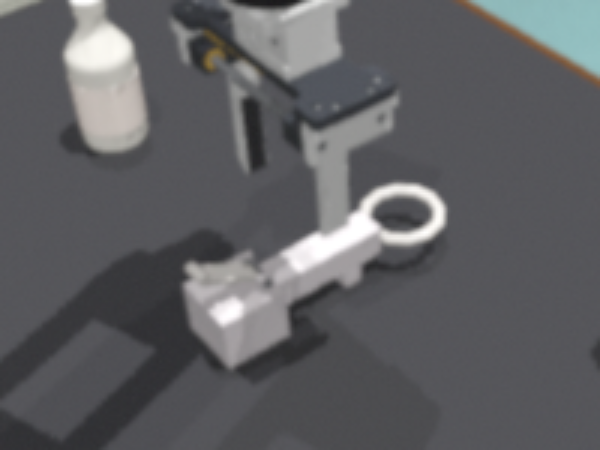

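The crop shows the open fingers straddling the bar, which runs from the head (235,310) to the ring (400,212), with the wash bottle well clear. Next I descend.

Emit:
move_arm(
  deltas=[0,0,0,0,0,2.5,-1,0,0,0,0,0,5,-1,0,0,0,0,0,7,-1,0,0,0,0,0,8.5,-1,0,0,0,0,0,9.3,-1,0,0,0,0,0,9.7,-1,0,0,0,0,0,9.7,-1,0,0,0,0,0,9.7,-1],
)

```text
time: 2.25
tool_pos: [0.553, 0.2304, 0.0137]
ee_rot: [3.141, 0.002, 3.111]
wrist_force: [-0.1, 0.6, 0.4]
width: 0.0942
finger_force: 0.0
```

Emit:
move_arm(
  deltas=[0,0,0,0,0,0,1,0,0,0,0,0,0,1,0,0,0,0,0,0,1,0,0,0,0,0,0,1,0,0,0,0,0,0,1,0,0,0,0,0,0,1,0,0,0,0,0,0,1,0,0,0,0,0,0,1],
)

```text
time: 3.05
tool_pos: [0.5522, 0.23, 0.0124]
ee_rot: [3.142, -0.0, 3.111]
wrist_force: [-0.3, -0.1, 1.4]
width: 0.0333
finger_force: 0.0
```

Emit:
move_arm(
  deltas=[0,0,0,0,0,0,1,0,0,0,0,0,0,1,0,0,0,0,0,0,1,0,0,0,0,0,0,1],
)

```text
time: 3.45
tool_pos: [0.5522, 0.2299, 0.0125]
ee_rot: [-3.142, 0.0, 3.111]
wrist_force: [-0.1, -0.5, 0.2]
width: 0.0282
finger_force: 30.0
```

Emit:
move_arm(
  deltas=[0,0,0,0,0,-0.5,1,0,0,0,0,0,-1.5,1,0,0,0,0,0,-3,1,0,0,0,0,0,-5,1,0,0,0,0,0,-6,1,0,0,0,0,0,-6.5,1,0,0,0,0,0,-6.5,1,0,0,0,0,0,-6.5,1],
)

```text
time: 4.25
tool_pos: [0.5517, 0.2299, 0.0768]
ee_rot: [-3.141, -0.001, 3.111]
wrist_force: [0.6, -0.8, -5.2]
width: 0.0279
finger_force: 30.0
```

```bash
python3 - <<'E'
from h import *
o=robot.get_obs();print(o['tool_pos'],o['ee_rot'],o['wrist_force'],o['wrist_torque'],o['width'],o['finger_force'])
s=snap('side'); np.savez('pics/side3',**s); im=s['image'][90:240,200:360]; cv2.imwrite('pics/s3.png',cv2.resize(im[:,:,::-1],None,fx=4,fy=4))
E
```

```text
[0.55165578 0.22987552 0.07679372] [-3.14124389e+00 -1.25524119e-03  3.11078822e+00] [ 0.56321205 -0.81960411 -5.15785726] [ 0.00081846 -0.03429926 -0.05107807] 0.027861363229782388 29.99891996383667
```

View pics/s3.png

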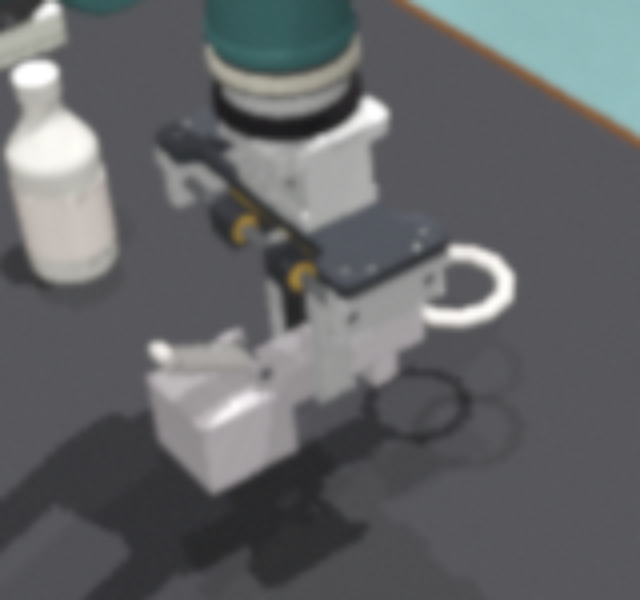

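```bash
python3 d.py .5525 .2295 .078 178.23 .5308 -.2426 .185 169.05
python3 - <<'E'
from h import *
s=dict(np.load('pics/side3.npz')); P=cloud(s); X,Y,Z=np.moveaxis(P,-1,0); ok=s['depth']>.1
g=ok&(abs(Y-.228)<.05)
for nm,m in {'head':g&(X>.462)&(X<.517)&(abs(Z-.112)<.009),'ring':g&(X>.64)&(X<.72)&(abs(Z-.095)<.012)&(s['image'].min(-1)>110)}.items():
    print(nm,m.sum(),np.percentile(Z[m],[10,50,90]).round(4),P[m].mean(0).round(4))
    q=P[m]; print(np.linalg.lstsq(np.c_[q[:,0]-.55,q[:,1]-.228,np.ones(len(q))],q[:,2],rcond=None)[0])
E
```

```text
turn z 0.1602 shift [  0.71 -47.25 -10.7 ]
head 395 [0.1063 0.1138 0.1157] [0.4838 0.2211 0.1128]
[0.04997745 0.08197572 0.11670374]
ring 110 [0.0964 0.0991 0.1015] [0.6697 0.213  0.0991]
[ 0.04965397 -0.03528121  0.09259593]
```

Emit:
move_arm(
  deltas=[0,0,0,0,0,-1,1,0,0,0,0,0,-3,1,0,0,0,0,0,-6,1,0,0,0,0,0,-9,1,0,0,0,0,0,-10.5,1,0,0,0,0,0,-10.7,1],
)

```text
time: 4.9
tool_pos: [0.5535, 0.2305, 0.1876]
ee_rot: [3.14, 0.005, 3.111]
wrist_force: [-0.4, -0.2, -5.2]
width: 0.0276
finger_force: 30.0
```

Emit:
move_arm(
  deltas=[0,0,0.01,0,-1.25,0,1,0,0,0.03,0.1,-4.25,0,1,0,0,0.05,0.2,-7.75,0,1,0,0,0.07,0.3,-11.25,0,1,0,0,0.08,0.3,-14.75,0,1,0,0,0.09,0.4,-18.25,0,1,0,0,0.09,0.4,-21.25,0,1,0,0,0.09,0.4,-23.25,0,1],
)

```text
time: 5.7
tool_pos: [0.5391, -0.0052, 0.1816]
ee_rot: [-3.14, -0.005, 3.018]
wrist_force: [0.0, 0.2, -5.3]
width: 0.0277
finger_force: 30.0
```

```bash
python3 - <<'E'
import numpy as np
from scipy.spatial.transform import Rotation as R
r=R.from_euler('xyz',[np.pi,0,np.radians(178.23)]); p=np.array([.5525,.2295,.185])+r.apply([.004,-.2325,0]); y=178.23-np.degrees(.09);print(p,y)
r=R.from_euler('xyz',[np.pi,0,np.radians(y)]); print(r.inv().apply(np.array([.5308,-.2426,.185])-p)*100, np.radians(y-169.05))
from bench import robot;o=robot.get_obs();print(o['tool_pos'],o['ee_rot'])
E
```

```text
[ 0.54132058 -0.00276552  0.185     ] 173.07337984382258
[-1.84797764e+00 -2.39352793e+01 -5.70678388e-15] 0.07022122533307905
[ 0.53907798 -0.00519835  0.1816441 ] [-3.14028976 -0.00500766  3.0179837 ]
```

Emit:
move_arm(
  deltas=[0,0,0.02,-0.2,-3,0,1,0,0,0.04,-0.5,-6.5,0,1,0,0,0.06,-0.8,-10.5,0,1,0,0,0.07,-1.1,-14.5,0,1,0,0,0.07,-1.4,-18,0,1,0,0,0.07,-1.65,-21,0,1,0,0,0.07,-1.8,-23.2,0,1,0,0,0.07,-1.85,-23.95,0,1],
)

```text
time: 6.5
tool_pos: [0.5284, -0.2446, 0.1814]
ee_rot: [3.141, -0.005, 2.947]
wrist_force: [0.1, 0.7, -5.4]
width: 0.0276
finger_force: 30.0
```

Emit:
move_arm(
  deltas=[0,0,0,0,0,0,1,0,0,0,0,0,0,1,0,0,0,0,0,0,1,0,0,0,0,0,0,1],
)

```text
time: 6.9
tool_pos: [0.5307, -0.241, 0.1845]
ee_rot: [3.141, 0.0, 2.952]
wrist_force: [0.1, -1.1, -4.3]
width: 0.028
finger_force: 30.0
```

```bash
cat > m4.py <<'E'
from h import *
import sys
t=sys.argv[1]
o=robot.get_obs();print(o['tool_pos'],o['ee_rot'],o['wrist_force'])
tp=o['tool_pos']; yaw=o['ee_rot'][2]-np.pi; e=np.array([np.cos(yaw),np.sin(yaw)])
ims=[]
for n in('side','top'):
    s=snap(n); np.savez(f'pics/{n}{t}',**s); P=cloud(s)
    # arm-frame coords relative to TCP
    d=P[...,:2]-tp[:2]; U=d@e; V=d@np.array([-e[1],e[0]]); W=P[...,2]-tp[2]; ok=s['depth']>.1; br=s['image'].min(-1)>110
    rg=ok&(U>.075)&(U<.16)&(abs(V)<.05)&(abs(W-.018)<.008)&br
    if rg.sum()>10:
        print(n,'ring',rg.sum(),'W',np.percentile(W[rg],[10,50,90]).round(4),'U max',np.percentile(U[rg],99).round(4),'V',np.percentile(V[rg],[1,99]).round(4))
        q=np.c_[U[rg],V[rg],np.ones(rg.sum())]; print('  slope',np.linalg.lstsq(q,W[rg],rcond=None)[0].round(3))
    hd=ok&(U>-.095)&(U<-.03)&(abs(V)<.032)&(abs(W-.0355)<.007)
    q=np.c_[U[hd],V[hd],np.ones(hd.sum())]; print(n,'head top',hd.sum(),'W',np.median(W[hd]).round(4),'U',np.percentile(U[hd],[1,99]).round(4),'V',np.percentile(V[hd],[1,99]).round(4),np.linalg.lstsq(q,W[hd],rcond=None)[0].round(3))
    fc=ok&(U<-.075)&(U>-.105)&(abs(V)<.022)&(W>-.01)&(W<.03); 
    if fc.sum()>10:
        q=np.c_[W[fc],np.ones(fc.sum())]; print(n,'front face U',np.median(U[fc]).round(4),fc.sum(),np.linalg.lstsq(q,U[fc],rcond=None)[0].round(3))
    for sg in(-1,1):
        fy=ok&(abs(V-sg*.028)<.006)&(U>-.085)&(U<-.04)&(W>-.005)&(W<.028)
        if fy.sum()>20: print(n,'side face V',sg,np.median(V[fy]).round(4),fy.sum(),np.linalg.lstsq(np.c_[U[fy],W[fy],np.ones(fy.sum())],V[fy],rcond=None)[0].round(3))
    ims.append(s['image'])
cv2.imwrite(f'pics/s{t}.png',cv2.resize(ims[0][190:400,330:530,::-1],None,fx=2.8,fy=2.8))
E
python3 m4.py 4
```

```text
[ 0.53072585 -0.24102378  0.18454283] [3.14124247e+00 8.26854060e-05 2.95246670e+00] [ 0.08921953 -1.06414706 -4.25179885]
side ring 15 W [0.0232 0.0245 0.0251] U max 0.1368 V [-0.0082  0.0066]
  slope [-0.481 -0.009  0.089]
side head top 1112 W 0.0371 U [-0.0908 -0.0343] V [-0.0279  0.0281] [0.026 0.013 0.038]
side front face U -0.0902 389 [-0.002 -0.09 ]
side side face V -1 -0.0276 228 [-0.001 -0.001 -0.028]
top ring 234 W [0.0181 0.0213 0.0237] U max 0.1385 V [-0.0325  0.0344]
  slope [0.004 0.005 0.021]
top head top 226 W 0.0352 U [-0.0878 -0.0308] V [-0.0118  0.0289] [ 0.003 -0.023  0.036]
top side face V 1 0.028 73 [ 0.005 -0.011  0.028]
```

View pics/s4.png

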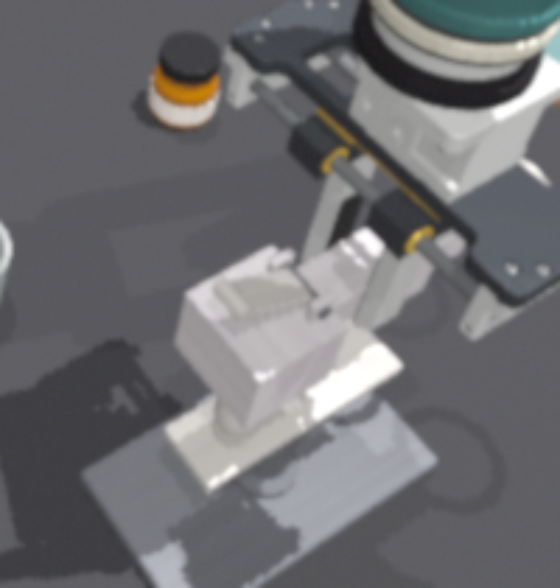

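The crop shows the head (265,340) level above the ball and seat plate, aligned with the plate, and the jar clear. I take one settled re-measure of the head in the same view before lowering.

Emit:
move_arm(
  deltas=[0,0,0,0,0,0,1,0,0,0,0,0,0,1,0,0,0,0,0,0,1,0,0,0,0,0,0,1],
)

```text
time: 7.4
tool_pos: [0.5306, -0.2422, 0.1845]
ee_rot: [3.141, 0.0, 2.951]
wrist_force: [0.2, 0.2, -4.7]
width: 0.0277
finger_force: 30.0
```

```bash
python3 m4.py 5; python3 - <<'E'
from h import *
for n in('side5','side1'):
    s=dict(np.load(f'pics/{n}.npz')); P=cloud(s); X,Y,Z=np.moveaxis(P,-1,0)
    d=P[...,:2]-[.470,-.231]; a=np.radians(-10.95); e=np.array([np.cos(a),np.sin(a)]); U=d@e; V=d@np.array([-e[1],e[0]])
    pl=(s['depth']>.1)&(abs(Z-.1025)<.005)&(abs(V)<.04)&(U>-.05)&(U<.15)&(s['image'].min(-1)>100)
    print(n,pl.sum(),np.percentile(U[pl],[.5,99.5]).round(4),np.percentile(V[pl],[.5,99.5]).round(4),np.median(Z[pl]).round(4))
    hd=(s['depth']>.1)&(abs(Z-.22)<.007)&(abs(V)<.04)&(U>-.05)&(U<.025)
    if n=='side5':print('head',np.percentile(U[hd],[.5,99.5]).round(4),np.percentile(V[hd],[.5,99.5]).round(4))
E
```

```text
[ 0.53055793 -0.24220991  0.18446415] [3.14148401e+00 8.14294880e-05 2.95077707e+00] [ 0.22791102  0.15219838 -4.70129842]
side ring 15 W [0.0227 0.0241 0.0252] U max 0.1364 V [-0.0088  0.0074]
  slope [-0.531 -0.013  0.095]
side head top 1117 W 0.0371 U [-0.0908 -0.0311] V [-0.0279  0.0281] [0.025 0.012 0.038]
side front face U -0.0902 393 [-0.003 -0.09 ]
side side face V -1 -0.0275 232 [ 0.    -0.001 -0.028]
top ring 243 W [0.0179 0.0211 0.0238] U max 0.1383 V [-0.0334  0.0352]
  slope [ 0.007 -0.003  0.02 ]
top head top 231 W 0.0352 U [-0.0879 -0.0308] V [-0.0114  0.0288] [0.009 0.001 0.036]
top side face V 1 0.028 63 [-0.001 -0.     0.028]
side5 1320 [-0.0332  0.1099] [-0.0202  0.0193] 0.1033
head [-0.0294  0.0242] [-0.0276  0.0289]
side1 1904 [-0.0334  0.1096] [-0.0201  0.0199] 0.1032
```

Emit:
move_arm(
  deltas=[0,0,0,0.05,-0.03,0.5,1,0,0,0,0.05,-0.03,1.3,1,0,0,0,0.05,-0.03,2.2,1,0,0,0,0.05,-0.03,2.9,1,0,0,0,0.05,-0.03,3.3,1,0,0,0,0.05,-0.03,3.4,1,0,0,0,0.05,-0.03,3.4,1,0,0,0,0.05,-0.03,3.4,1],
)

```text
time: 8.3
tool_pos: [0.5303, -0.2426, 0.151]
ee_rot: [-3.141, 0.001, 2.951]
wrist_force: [0.8, -0.7, -4.7]
width: 0.0276
finger_force: 30.0
```

Emit:
move_arm(
  deltas=[0,0,0,0,0,0.15,1,0,0,0,0,0,0.3,1,0,0,0,0,0,0.45,1,0,0,0,0,0,0.6,1,0,0,0,0,0,0.75,1,0,0,0,0,0,0.9,1],
)

```text
time: 8.9
tool_pos: [0.53, -0.2424, 0.1413]
ee_rot: [3.141, -0.0, 2.951]
wrist_force: [0.4, -0.8, -4.4]
width: 0.0277
finger_force: 30.0
```

Emit:
move_arm(
  deltas=[0,0,0,0,0,0.15,1,0,0,0,0,0,0.3,1,0,0,0,0,0,0.45,1,0,0,0,0,0,0.6,1,0,0,0,0,0,0.75,1,0,0,0,0,0,0.75,1],
)

```text
time: 9.5
tool_pos: [0.5299, -0.2423, 0.1336]
ee_rot: [3.141, -0.0, 2.951]
wrist_force: [-0.4, 0.2, -4.3]
width: 0.0277
finger_force: 30.0
```

Emit:
move_arm(
  deltas=[0,0,0,0,0,0.15,1,0,0,0,0,0,0.3,1,0,0,0,0,0,0.45,1,0,0,0,0,0,0.6,1,0,0,0,0,0,0.75,1,0,0,0,0,0,0.75,1],
)

```text
time: 10.1
tool_pos: [0.5298, -0.2423, 0.1261]
ee_rot: [3.141, -0.001, 2.951]
wrist_force: [0.0, -0.5, -4.8]
width: 0.0276
finger_force: 30.0
```

Emit:
move_arm(
  deltas=[0,0,0,0,0,0.15,1,0,0,0,0,0,0.3,1,0,0,0,0,0,0.45,1,0,0,0,0,0,0.6,1,0,0,0,0,0,0.7,1,0,0,0,0,0,0.7,1],
)

```text
time: 10.7
tool_pos: [0.5299, -0.2423, 0.1192]
ee_rot: [3.141, -0.0, 2.951]
wrist_force: [0.0, -0.6, -4.1]
width: 0.0279
finger_force: 30.0
```

Emit:
move_arm(
  deltas=[0,0,0,0,0,0.05,1,0,0,0,0,0,0.1,1,0,0,0,0,0,0.15,1,0,0,0,0,0,0.2,1,0,0,0,0,0,0.25,1,0,0,0,0,0,0.25,1],
)

```text
time: 11.3
tool_pos: [0.5299, -0.2424, 0.1168]
ee_rot: [3.141, -0.0, 2.951]
wrist_force: [-0.7, 0.5, -5.3]
width: 0.0276
finger_force: 30.0
```

Underside is at about 0.104; now fine steps.

Emit:
move_arm(
  deltas=[0,0,0,0,0,0.05,1,0,0,0,0,0,0.1,1,0,0,0,0,0,0.1,1,0,0,0,0,0,0.1,1],
)

```text
time: 11.7
tool_pos: [0.53, -0.2424, 0.116]
ee_rot: [3.142, 0.0, 2.951]
wrist_force: [-0.7, 0.4, -4.4]
width: 0.0279
finger_force: 30.0
```

Emit:
move_arm(
  deltas=[0,0,0,0,0,0.05,1,0,0,0,0,0,0.05,1,0,0,0,0,0,0.05,1],
)

```text
time: 12.0
tool_pos: [0.53, -0.2424, 0.1154]
ee_rot: [3.142, 0.0, 2.951]
wrist_force: [-0.6, -0.6, -5.6]
width: 0.0278
finger_force: 30.0
```

Emit:
move_arm(
  deltas=[0,0,0,0,0,0.05,1,0,0,0,0,0,0.05,1,0,0,0,0,0,0.05,1],
)

```text
time: 12.3
tool_pos: [0.53, -0.2424, 0.1149]
ee_rot: [3.141, -0.0, 2.951]
wrist_force: [0.1, 0.5, -4.8]
width: 0.028
finger_force: 30.0
```

Emit:
move_arm(
  deltas=[0,0,0,0,0,0.05,1,0,0,0,0,0,0.05,1,0,0,0,0,0,0.05,1],
)

```text
time: 12.6
tool_pos: [0.53, -0.2424, 0.1144]
ee_rot: [3.141, -0.0, 2.951]
wrist_force: [0.5, 0.7, -5.0]
width: 0.0277
finger_force: 30.0
```

Emit:
move_arm(
  deltas=[0,0,0,0,0,0.05,1,0,0,0,0,0,0.05,1,0,0,0,0,0,0.05,1],
)

```text
time: 12.9
tool_pos: [0.53, -0.2424, 0.1139]
ee_rot: [3.142, -0.0, 2.951]
wrist_force: [-0.4, 0.7, -5.4]
width: 0.028
finger_force: 30.0
```

Emit:
move_arm(
  deltas=[0,0,0,0,0,0.05,1,0,0,0,0,0,0.05,1,0,0,0,0,0,0.05,1],
)

```text
time: 13.2
tool_pos: [0.53, -0.2424, 0.1138]
ee_rot: [-3.142, 0.0, 2.951]
wrist_force: [-1.1, 0.6, -2.6]
width: 0.0279
finger_force: 30.0
```

Emit:
move_arm(
  deltas=[0,0,0,0,0,0.05,1,0,0,0,0,0,0.05,1,0,0,0,0,0,0.05,1],
)

```text
time: 13.5
tool_pos: [0.5301, -0.2425, 0.1138]
ee_rot: [-3.141, 0.001, 2.951]
wrist_force: [-2.1, 1.1, 1.8]
width: 0.0278
finger_force: 30.0
```

The force rose from -4.8 to +1.8 N with the height unchanged at 0.1138. The arm now rests on the plate (underside 0.101, as seen) and is level, so I let go.

Emit:
move_arm(
  deltas=[0,0,0,0,0,0,-1,0,0,0,0,0,0,-1,0,0,0,0,0,0,-1,0,0,0,0,0,0,-1,0,0,0,0,0,0,-1,0,0,0,0,0,0,-1,0,0,0,0,0,0,-1,0,0,0,0,0,0,-1],
)

```text
time: 14.3
tool_pos: [0.53, -0.2424, 0.113]
ee_rot: [3.142, 0.0, 2.951]
wrist_force: [-0.2, -0.2, 0.0]
width: 0.0885
finger_force: 0.0
```

Emit:
move_arm(
  deltas=[0,0,0,0,0,-1,-1,0,0,0,0,0,-4,-1,0,0,0,0,0,-8,-1,0,0,0,0,0,-11,-1,0,0,0,0,0,-12,-1,0,0,0,0,0,-12,-1,0,0,0,0,0,-12,-1],
)

```text
time: 15.0
tool_pos: [0.5295, -0.2421, 0.2314]
ee_rot: [3.141, -0.002, 2.951]
wrist_force: [-0.0, 0.6, 0.8]
width: 0.0941
finger_force: 0.0
```

```bash
python3 - <<'E'
from h import *
o=robot.get_obs(); print(o['tool_pos'],o['width'],o['wrist_force'])
a=np.radians(-10.95); e=np.array([np.cos(a),np.sin(a)])
for n in('side','top'):
    s=snap(n); P=cloud(s); Z=P[...,2]; ok=s['depth']>.1; br=s['image'].min(-1)>110
    if n=='side': cv2.imwrite('pics/s6.png',cv2.resize(s['image'][190:400,330:530,::-1],None,fx=2.8,fy=2.8))
    d=P[...,:2]-[.4695,-.2307]; U=d@e; V=d@np.array([-e[1],e[0]])
    for nm,m in {'bar':ok&(U>.035)&(U<.125)&(abs(V)<.016)&(abs(Z-.146)<.008),'head':ok&(abs(U)<.032)&(abs(V)<.032)&(abs(Z-.150)<.006),'ring':ok&(U>.13)&(U<.21)&(abs(V)<.045)&(abs(Z-.133)<.009)&br,'lever':ok&(U>-.04)&(U<.02)&(abs(V)<.012)&(Z>.16)&(Z<.21)}.items():
        if m.sum()<15: print(n,nm,m.sum()); continue
        print(n,nm,m.sum(),'Z',np.median(Z[m]).round(4),'U',np.percentile(U[m],[1,99]).round(4),'V',np.percentile(V[m],[1,99]).round(4),'slope',np.polyfit(U[m],Z[m],1).round(3))
E
```

```text
[ 0.52946296 -0.2421475   0.23136494] 0.09412854317608371 [-0.00268808  0.60775309  0.83807904]
side bar 967 Z 0.1471 U [0.0361 0.1241] V [-0.0139  0.0137] slope [0.001 0.147]
side head 931 Z 0.1511 U [-0.0291  0.0306] V [-0.0278  0.0281] slope [0.013 0.151]
side ring 312 Z 0.1368 U [0.1361 0.1882] V [-0.0351  0.0344] slope [-0.014  0.139]
side lever 405 Z 0.1745 U [-0.0326  0.0189] V [-0.01    0.0103] slope [-0.505  0.17 ]
top bar 19 Z 0.145 U [0.0351 0.1086] V [-0.011   0.0135] slope [-0.024  0.147]
top head 272 Z 0.1491 U [-0.0259  0.0301] V [-0.0277  0.0288] slope [0.017 0.149]
top ring 225 Z 0.1347 U [0.1333 0.1996] V [-0.0331  0.0351] slope [-0.019  0.138]
top lever 149 Z 0.1727 U [-0.0299  0.0183] V [-0.0108  0.0115] slope [-0.518  0.169]
```

View pics/s6.png

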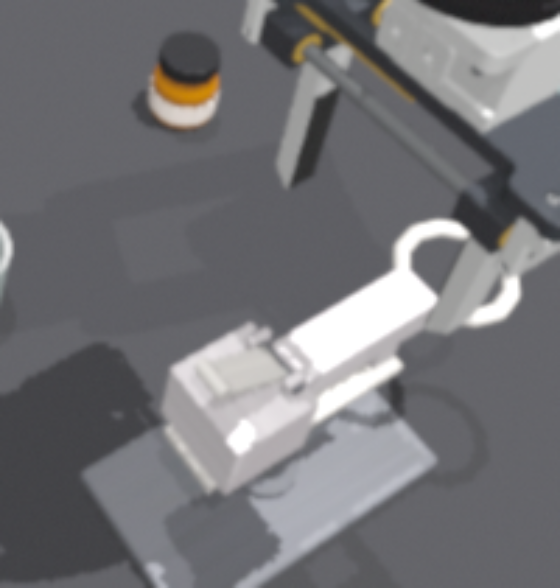

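The crop shows the head (235,410) seated on the plate with its bar (360,330) level. The lever (240,370) is still up at about 0.47 rad, and the jar is untouched. Now I close the fingers and press the lever.

Emit:
move_arm(
  deltas=[0,0,0,2,0,0,1,0,0,0,5,0,0,1,0,0,0,7,0,0,1,0,0,0,7,0,0,1,0,0,0,7,0,0,1,0,0,0,7,0,0,1,0,0,0,7,0,0,1,0,0,0,7,0,0,1],
)

```text
time: 15.9
tool_pos: [0.4618, -0.2292, 0.2325]
ee_rot: [3.141, -0.001, 2.951]
wrist_force: [0.4, -0.4, 0.5]
width: 0.0334
finger_force: 0.0
```

Emit:
move_arm(
  deltas=[0,0,0,0,0,0,1,0,0,0,0,0,0.5,1,0,0,0,0,0,1.5,1,0,0,0,0,0,2.5,1,0,0,0,0,0,3.5,1,0,0,0,0,0,4.2,1,0,0,0,0,0,4.4,1,0,0,0,0,0,4.4,1],
)

```text
time: 16.7
tool_pos: [0.4611, -0.229, 0.1884]
ee_rot: [3.141, -0.001, 2.951]
wrist_force: [0.0, -0.5, 0.3]
width: 0.0002
finger_force: 0.0
```

Emit:
move_arm(
  deltas=[0,0,0,0,0,0.4,1,0,0,0,0,0,0.8,1,0,0,0,0,0,1.2,1,0,0,0,0,0,1.5,1,0,0,0,0,0,1.8,1,0,0,0,0,0,2.1,1,0,0,0,0,0,2.4,1,0,0,0,0,0,2.6,1],
)

```text
time: 17.5
tool_pos: [0.4608, -0.2293, 0.1633]
ee_rot: [-3.141, -0.001, 2.951]
wrist_force: [-2.8, 0.1, 4.3]
width: 0.0005
finger_force: 2.2
```

Emit:
move_arm(
  deltas=[0,0,0,0,0,0.1,1,0,0,0,0,0,0.2,1,0,0,0,0,0,0.3,1,0,0,0,0,0,0.4,1,0,0,0,0,0,0.45,1,0,0,0,0,0,0.45,1],
)

```text
time: 18.1
tool_pos: [0.461, -0.2292, 0.1586]
ee_rot: [-3.141, -0.001, 2.951]
wrist_force: [-4.7, -0.6, 5.0]
width: 0.0005
finger_force: 2.7
```

Emit:
move_arm(
  deltas=[0,0,0,0,0,0.05,1,0,0,0,0,0,0.1,1,0,0,0,0,0,0.1,1],
)

```text
time: 18.4
tool_pos: [0.461, -0.2292, 0.1585]
ee_rot: [-3.141, -0.0, 2.951]
wrist_force: [-4.8, 1.9, 8.8]
width: 0.0003
finger_force: 4.2
```

Emit:
move_arm(
  deltas=[0,0,0,0,0,0.05,1,0,0,0,0,0,0.1,1,0,0,0,0,0,0.1,1],
)

```text
time: 18.7
tool_pos: [0.461, -0.2292, 0.1584]
ee_rot: [-3.141, 0.001, 2.951]
wrist_force: [-7.0, 1.7, 11.8]
width: 0.0002
finger_force: 5.8
```

The lever is at its firm stop at 0.1584 (0.1583 expected). I press a touch more, then withdraw.

Emit:
move_arm(
  deltas=[0,0,0,0,0,0.05,1,0,0,0,0,0,0.1,1,0,0,0,0,0,0.1,1],
)

```text
time: 19.0
tool_pos: [0.461, -0.2293, 0.1584]
ee_rot: [-3.141, 0.001, 2.951]
wrist_force: [-7.6, 1.6, 15.3]
width: 0.0007
finger_force: 7.3
```

Emit:
move_arm(
  deltas=[0,0,0,0,0,-0.3,1,0,0,0,0,0,-1,1,0,0,0,0,0,-4,1,0,0,0,0,0,-8,1,0,0,0,6,0,-11,1,0,0,0,10,0,-12,1,0,0,0,12,0,-12,1,0,0,0,12,0,-12,1],
)

```text
time: 19.8
tool_pos: [0.3423, -0.2062, 0.277]
ee_rot: [-3.14, 0.004, 2.949]
wrist_force: [1.0, -0.9, -0.5]
width: 0.0007
finger_force: 0.0
```

```bash
python3 - <<'E'
from h import *
o=robot.get_obs(); print(o['tool_pos'],o['width'],o['wrist_force'])
a=np.radians(-10.95); e=np.array([np.cos(a),np.sin(a)])
for n in('side','top'):
    s=snap(n); P=cloud(s); Z=P[...,2]; ok=s['depth']>.1; br=s['image'].min(-1)>110
    if n=='top': cv2.imwrite('pics/t7.png',s['image'][:,:,::-1])
    d=P[...,:2]-[.4695,-.2307]; U=d@e; V=d@np.array([-e[1],e[0]])
    for nm,m in {'bar':ok&(U>.035)&(U<.125)&(abs(V)<.016)&(abs(Z-.146)<.008),'head+':ok&(abs(U)<.045)&(abs(V)<.032)&(Z>.14)&(Z<.2),'lever':ok&(U>-.03)&(U<.01)&(abs(V)<.008)&(Z>.15)&(Z<.21)}.items():
        if m.sum()<15: print(n,nm,m.sum()); continue
        print(n,nm,m.sum(),'Z',np.percentile(Z[m],[2,50,98]).round(4),'U',np.percentile(U[m],[1,99]).round(4),'V',np.percentile(V[m],[1,99]).round(4),'slope',np.polyfit(U[m],Z[m],1).round(3))
E
```

```text
[ 0.3423345  -0.20620822  0.27702216] 0.0007156397919529452 [ 1.04452711 -0.92329721 -0.51090216]
side bar 861 Z [0.14   0.1471 0.1492] U [0.0364 0.1242] V [-0.0138  0.0134] slope [0.002 0.147]
side head+ 850 Z [0.1418 0.1513 0.1646] U [-0.0368  0.0439] V [-0.0279  0.0005] slope [-0.025  0.152]
side lever 40 Z [0.158  0.1597 0.1625] U [-0.0285  0.0085] V [-0.008  -0.0052] slope [0.015 0.16 ]
top bar 369 Z [0.1387 0.1448 0.1493] U [0.0361 0.1237] V [-0.0132  0.0153] slope [0.    0.145]
top head+ 546 Z [0.1426 0.1511 0.163 ] U [-0.035   0.0436] V [-0.0267  0.0287] slope [-0.082  0.153]
top lever 89 Z [0.1541 0.1579 0.1625] U [-0.0298  0.0092] V [-0.0079  0.0076] slope [-0.036  0.158]
```

View pics/t7.png

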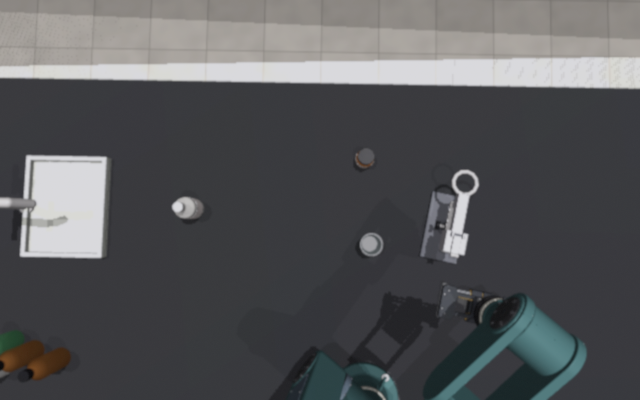

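The ring arm sits level on the stand (458,230) with the lever flat. The jar, beaker and bottle are at their original pixels, and the gripper is clear.

```bash
python3 -c "
from bench import robot;print(robot.close_job())"
```

```text
the job is handed in; nothing more can be done
None
```

The ring arm is coupled level on the ball, the latch lever is pressed fully down, the jar, beaker and wash bottle are undisturbed, and the job was handed in at about 20 s with the gripper clear.

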